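Shut and lock the toy box flap

ROBOT

A 6-joint arm with a two-finger parallel gripper is mounted at the origin on the work surface. World frame = base frame: x ahead of the robot, y to its left, z up, the work surface at z = 0. Lengths are in m, angles in rad, forces in N, time in s.
With the tool pointing down it reaches from about 0.275 to 0.825 m from the base axis. Payload 4.9 kg.
Tool frame: the origin (TCP) lies midway between the tips of the shut fingers; the grasp point (between the pads) lies 19 mm behind it (bot.grip_depth is the distance from the TCP to the grasp point, in m); z points along the fingers, y is the line along which they close (so a half turn about z gives the same grasp; the last joint's range is limited). The gripper opens to 85 mm and grips with 20 to 120 N. Pads are 22 mm wide; open, the fingers measure 114 mm over their backs; the gripper's body (76 mm by 85 mm) begins 54 mm behind the grasp point. The pads swing forward as they close: fully open they stand 13 mm farther back than shut.
Start: joints at [1.121, 0.326, -0.193, 1.052, 0, 1.437], TCP at [0.171, 0.523, 0.231] pointing down, gripper open.
Joint ranges: [-2.65, 2.65], [-0.97, 1.79], [-1.3, 1.35], [-1.93, 2.1], [-1.47, 1.37], [-3.14, 3.14]. Speed limits (rad/s): [2.57, 2.57, 3.14, 3.14, 3.14, 3.14].

INTERFACE

Orientations are given as a unit quaternion [w, x, y, z].
In Python, from cell import bot gives the robot as it stands. Calls block until the motion is done:
- bot.move_pose(position, orientation): joint-space move of the TCP to a pose.
- bot.move_linear(position, speed=0.15, rotation=None, until_force=None): straight line of the TCP; rotation=None keeps the orientation; speed is the mean speed in m/s. With until_force (N) it stops when the force on the tool has changed by that much, and returns True; else False.
- bot.goto_joints(angles): joint-space move.
- bot.set_gripper(opening, grasp_force=None): opening from 0.0 (shut) to 1.0 (fully open); grasp_force is the grip in N (None keeps the last); returns when the fingers have stopped.
- bot.wait(seconds).
- bot.solve_ik(position, orientation): joint angles nearest the present ones, or None.
- bot.camera(name): name is "scene" or "top" or "wrist"; returns the picture (400x640x3 uint8, red, green, blue); there is no depth.
- bot.calibration(name): a dict with "mtx" (3x3 intrinsics, pixels), "extrinsics" (4x4, takes a point from world to camera coordinates); the wrist camera has in their place "hand_eye" (4x4, takes a point from camera to tool coordinates, whose origin is the TCP and whose axes are the flange's). Camera axes: x right, y down, z forward; pixel columns grow to the right and rows downward; lengths in m; the calibration is good to about 2 mm. A picture is of the moment at which its call begins: read the wrist's pose just before it. calibration takes no time and is no camera call.
A pose or a line that the arm cannot do raises bot.PlanningError and nothing moves.
- bot.close_job(): hands the job in; it is judged then, once.
Trained networks look in the newest picture that a camera, given by its name, has taken for a name from the list of things; names that differ only in an ending like _2 or _b are one class to them, and where a whole thing is asked for, a point or a joint stands for the part that bears it (a point fixed in the world has none). Each returns a list of dicts, best first, with "confidence" (0 to 1); they miss things now and then, are a little off and sometimes report something else, mostly with a low value. They report only what shows in the picture. A call takes as long as a camera call.
- bot.search_frame(camera, thing): "bbox" ([left, top, width, height] in pixels, round what is visible of it).
Readings, each from a call of its own:
- bot.read_clock(): time.
- bot.read_joint_positions(): joint angles.
- bot.read_joint_vel(): joint speeds.
- bot.read_joint_efforts(): joint torques, N m.
- bot.read_position(): TCP position.
- bot.read_tool_rot(): TCP orientation.
- bot.read_ft_force(): force on the tool from outside, world axes, zero at the start.
- bot.read_moment(): the same for the moment, N m.
- bot.read_gripper_width(): opening from 0.0 (shut) to 1.0 (fully open).
- bot.read_finger_force(): force on a finger pad.
Only numpy, scipy, OpenCV 4.12 (cv2) and the standard library are available. Lean on these libraries where they do the work, as an engineer would, in place of code of your own. Each camera call takes 0.05 s, during which the arm holds its last target. There are 200 camera calls.

TASK

Swing the toy box's blue flap shut and press it down, firmly but without ramming it, until its orange tab has snapped behind the red rim and the flap lies fully closed. Then lift the flat green key out of its stand and slide it all the way down through the slot in the flap, its shoulder resting on the flap, so that the tab is locked. Leave the other toys where they are.

Things in the scene. Friction and masses are not known exactly. Their poses are not given: they have to be found in the camera images.
- toybox: Fixed wooden toy box, 150 (x) x 160 (y) x 100 mm high, open on top; origin at the centre of its underside, z up, front faces its own -x. Walls 6 mm. The front wall, 88 mm high, carries a red round rim 12 mm thick along y, centre at x -72, z 88 mm. An inner wall (x -37.5 to -31.5 mm, top z 96 mm) leaves a gap behind the tab for the key.
- flap (a joint): Blue flap's hinge (along the box's y), rad: 0 = fully shut, level; 1.57 upright; starts leaning back open at 1.7 to 1.9 (stop 2.05). Damped, with friction: stays where left when upright or beyond; below about 1.1 it sinks by itself until its sprung tab lands on the rim, ajar at about 0.16. A firm press on the pad (10 to 20 N, then it gives with a snap) sends the tab behind the rim.
- flap_hinge (a point): Point on the hinge axis, at the middle of the box's back edge: x +75, z 105 mm in the box frame. Same axes as the box.
- flap_pad (a point): Centre of the yellow press pad on the flap's upper face, 145.5 mm from the hinge axis; moves with the flap (shut: x -70.5, z 110 mm in the box frame). Axes: x along the flap to the hinge, z out of its upper face. The flap is a plate 10 mm thick, 160 mm wide, reaching 157 mm from the axis, which lies in its mid-plane. Orange sprung tab, 110 mm wide, hangs 31 mm below the flap's underside.
- flap_slot (a point): Centre, at the upper face, of the slot through the flap: 12 mm (x) by 56 mm (y), 120.5 mm from the hinge axis; moves with the flap, same axes as flap_pad. Flap shut: x -45.5, y 0, z 110 mm in the box frame.
- key: Loose green flat key, 110 mm tall, about 90 g. Origin at the centre of its shoulder's underside, z up. Below: blade 8 mm thick (x), 50 mm wide (y), 43 mm long, then a tip 4 mm thick, 42 mm wide, 12 mm long (55 mm in all). Above: shoulder 26 (x) x 70 (y) x 10 mm, then a handle 20 mm thick (x), 50 mm wide (y), z 10 to 55 mm: grip across the 20 mm.
- key_stand: Fixed pale wooden block, 60 (x) x 100 (y) x 64 mm high, with a slot 12 x 56 mm along y down its middle in which the key stands, shoulder on the block's top. Origin at the centre of its underside. It stands left or right of the box.
- bulldozer: Bystander: loose yellow toy bulldozer, 125 x 100 x 78 mm, on the other side of the box from the stand; origin at the centre of its underside.
- caterpillar: Bystander: loose red and green wooden caterpillar, 185 x 50 x 60 mm, beyond the box; origin at the centre of its underside. At the back right corner, over 850 mm from the base, stands a fixed sorting chute, 180 mm high.
- ball_center (a point): Bystander: centre of a loose blue ball, 64 mm across, resting on a small ring near the edge of a fixed turntable, 280 mm across and 30 mm high, at the back left. The turntable's centre lies about 90 mm beyond the ball (+x) and carries a glass bead maze up to 200 mm high.
- cup: Bystander: loose green cup, 72 mm across, 70 mm high; origin at the centre of its underside.

How it is judged:
On the way:
1. the flap is fully shut, its tab behind the rim, before the key goes in (value of joint flap below 0.03 rad and horizontal distance between key and flap_slot above 0.08 m), for 0.3 s.
At the end, for the whole second after the job is handed in: Flap shut (below 0.03 rad, tab behind the rim); key released and at rest in the flap's slot: its origin within 6 mm of the slot centre horizontally, shoulder within 4 mm of the flap's upper face, tilt below 0.1 rad, blade along the slot within 0.15 rad (value of joint flap below 0.03 rad and horizontal distance between key and flap_slot below 0.006 m and z of key in the frame of flap_slot between -0.004 and 0.004 m and angle between key's own z axis and vertical below 0.1 rad and angle between the y axis of key and the y axis of toybox, either way round below 0.15 rad and linear speed of key below 0.02 m/s); the robot touches nothing.
It fails at once if the hand rams the flap: more than 60 N on it (contact force between the fingers and flap above 60 N).
It fails at once if the hand rams the flap through the key: more than 60 N on it (contact force between key and flap above 60 N).
It fails at once if the bulldozer, caterpillar, ball or cup is moved more than 30 mm (distance of any of bulldozer, caterpillar, ball_center, cup from where it was at the start of the episode above 0.03 m).
It also fails if it takes over 64 s, if anything falls off the work surface, if the arm or the gripper's body presses on something with over 40 N, if the wrist force passes 120 N, or if a joint passes its speed limit or range.

## Working session

There is one attempt and no reset: what is moved stays moved. The work goes in short steps, each a Python script; the robot and the scene stay as the last script left them, time stands still between calls to the robot, and variables do not carry over. Pictures are saved under pics/ and viewed, at most 10 in all, crops included, and the job is handed in when it is done.

```bash
ls; mkdir -p pics; python3 - <<'E'
from cell import bot
import cv2,numpy as np
np.set_printoptions(precision=4,suppress=True)
for c in ("scene","top"):
    im=bot.camera(c); cv2.imwrite(f"pics/{c}0.png",im[:,:,::-1])
    k=bot.calibration(c); print(c,k["mtx"].tolist()); print(np.array(k["extrinsics"]))
    for t in ["toybox","flap","key","key_stand","flap_pad","flap_slot","bulldozer","caterpillar","cup","ball_center"]:
        print(t,[(np.round(d["bbox"]).tolist(),round(d["confidence"],2)) for d in bot.search_frame(c,t)[:2]])
print(bot.calibration("wrist"))
print(bot.read_clock(),bot.read_tool_rot(),bot.read_position())
E
```

```text
pics
scene [[451.1483342831452, 0.0, 321.2679020127035], [0.0, 451.1483342831452, 202.2414889217851], [0.0, 0.0, 1.0]]
[[ 0.0689  0.9976 -0.0085 -0.1465]
 [ 0.8239 -0.0617 -0.5634 -0.4589]
 [-0.5626  0.0318 -0.8261  1.608 ]
 [ 0.      0.      0.      1.    ]]
toybox [([250.0, 149.0, 68.0, 67.0], 0.81)]
flap [([248.0, 148.0, 73.0, 46.0], 0.93)]
key [([170.0, 159.0, 27.0, 22.0], 0.72), ([453.0, 174.0, 23.0, 19.0], 0.19)]
key_stand [([162.0, 164.0, 45.0, 36.0], 0.83)]
flap_pad []
flap_slot [([252.0, 146.0, 67.0, 53.0], 0.81)]
bulldozer [([375.0, 165.0, 33.0, 47.0], 0.61)]
caterpillar [([306.0, 238.0, 22.0, 68.0], 0.56)]
cup [([175.0, 225.0, 32.0, 35.0], 0.86), ([170.0, 160.0, 23.0, 21.0], 0.38)]
ball_center [([455.0, 172.0, 20.0, 21.0], 0.91)]
top [[387.61773840721577, 0.0, 315.1509071851126], [0.0, 387.61773840721577, 203.62959919135093], [0.0, 0.0, 1.0]]
[[ 0.0033 -1.      0.0057  0.0751]
 [-0.9752 -0.0045 -0.2211  0.6326]
 [ 0.2212 -0.0049 -0.9752  0.9854]
 [ 0.      0.      0.      1.    ]]
toybox [([307.0, 190.0, 70.0, 87.0], 0.66)]
flap [([308.0, 187.0, 70.0, 36.0], 0.82)]
key [([437.0, 247.0, 31.0, 16.0], 0.51)]
key_stand [([424.0, 242.0, 46.0, 31.0], 0.95), ([308.0, 190.0, 72.0, 89.0], 0.31)]
flap_pad [([306.0, 191.0, 74.0, 25.0], 0.66)]
flap_slot [([310.0, 188.0, 69.0, 32.0], 0.79)]
bulldozer [([209.0, 218.0, 45.0, 48.0], 0.88), ([307.0, 187.0, 70.0, 30.0], 0.66)]
caterpillar [([300.0, 122.0, 22.0, 67.0], 0.96), ([306.0, 187.0, 71.0, 34.0], 0.46)]
cup [([414.0, 171.0, 34.0, 30.0], 0.96)]
ball_center [([143.0, 211.0, 26.0, 23.0], 0.55)]
{'mtx': array([[325.5985,   0.    , 316.975 ],
       [  0.    , 325.5985, 202.3163],
       [  0.    ,   0.    ,   1.    ]]), 'hand_eye': array([[-0.0007, -0.9584, -0.2854,  0.0734],
       [ 1.    , -0.0007, -0.0001,  0.0004],
       [-0.0001, -0.2854,  0.9584, -0.1418],
       [ 0.    ,  0.    ,  0.    ,  1.    ]])}
1.1 [ 0.      0.1573  0.9876 -0.    ] [0.1708 0.5228 0.2313]
```

```bash
python3 - <<'E'
import cv2,numpy as np
t=cv2.imread("pics/top0.png")[110:310,200:480]; s=cv2.imread("pics/scene0.png")[130:280,150:420]
cv2.imwrite("pics/top0c.png",cv2.resize(t,(784,560),interpolation=cv2.INTER_CUBIC))
cv2.imwrite("pics/scene0c.png",cv2.resize(s,None,fx=2.9,fy=2.9,interpolation=cv2.INTER_CUBIC))
E
```

```text
(no output)
```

View pics/top0c.png

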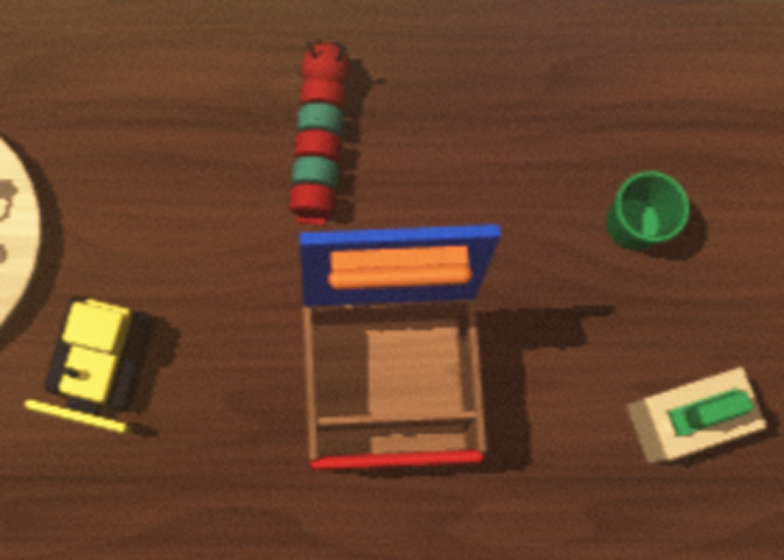

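View pics/scene0c.png

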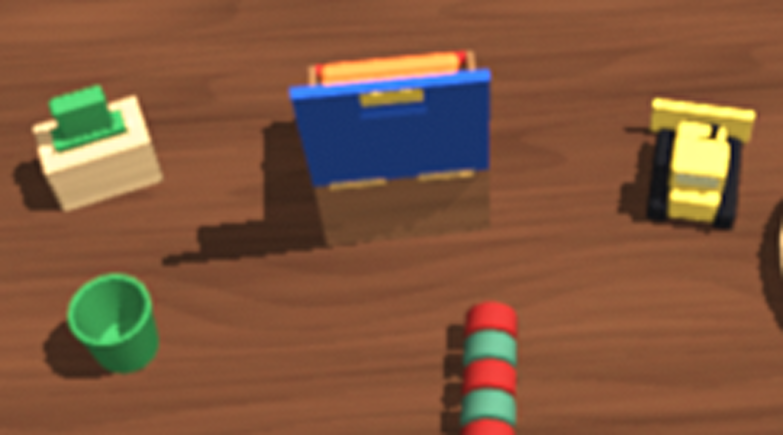

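```bash
cat > h.py <<'E'
from cell import bot
import cv2,numpy as np
from scipy.optimize import least_squares
from scipy.spatial.transform import Rotation as R
np.set_printoptions(precision=4,suppress=True)
def cam(c,pose=None):
    k=bot.calibration(c)
    if c!="wrist": return np.array(k["mtx"]),np.array(k["extrinsics"])
    p,q=pose; T=np.eye(4); T[:3,:3]=R.from_quat(np.roll(q,-1)).as_matrix(); T[:3,3]=p
    return np.array(k["mtx"]),np.linalg.inv(T@np.array(k["hand_eye"]))
def proj(K,E,P):
    c=E[:3,:3]@np.asarray(P,float).T+E[:3,3:]; u=K@c; return (u[:2]/u[2]).T
def fit(K,E,obj,pix,x0,res=True):
    """planar pose (x,y,yaw) of object points obj on the table from pixels"""
    obj=np.asarray(obj,float)
    def f(p):
        W=R.from_euler('z',p[2]).apply(obj)+[p[0],p[1],0]; return (proj(K,E,W)-pix).ravel()
    s=least_squares(f,x0,loss='soft_l1'); 
    if res: print("resid px",f(s.x).reshape(-1,2).round(1).tolist())
    return s.x
def down(yaw):  # tool down; tool y axis at angle yaw-90deg.. x axis at yaw
    return np.roll((R.from_euler('z',yaw)*R.from_euler('x',np.pi)).as_quat(),1)
E
python3 - <<'E'
from h import *
K,E=cam("top")
c=lambda a:np.array(a)/2.8+[200,110]
# rim ends, hinge-end wall corners
pix=c([[311,463],[484,457],[486,447],[310,450]])
obj=[[-.072,.08,.088],[-.072,-.08,.088],[-.065,-.08,.1],[-.066,.08,.1]]
b=fit(K,E,obj,pix,[.45,0,0]); print("box",b)
# stand top corners
pix=c([[628,403],[743,368],[767,426],[653,461]]); 
# top face: left edge front face visible -> try top corners
pix=c([[644,400],[743,368],[767,426],[662,460]])
obj=[[.03,.05,.064],[.03,-.05,.064],[-.03,-.05,.064],[-.03,.05,.064]]
s=fit(K,E,obj,pix,[.4,-.3,0]); print("stand",s)
# flap angle: corners of far edge (upper face outer corner)
def flap(a,b=b):
    h=np.array([.075,0,.105]); d=np.array([-np.cos(a),0,np.sin(a)]); n=np.array([np.sin(a),0,np.cos(a)])
    P=[h+.157*d+s*n*.005+[0,y,0] for s in(1,-1) for y in (.08,-.08)]
    return R.from_euler('z',b[2]).apply(P)+[b[0],b[1],0]
for a in (1.7,1.8,1.9): print(a,((proj(K,E,flap(a))-[200,110])*2.8).round().tolist())
Ks,Es=cam("scene")
for a in (1.7,1.8,1.9): print(a,((proj(Ks,Es,flap(a))-[150,130])*2.9).round().tolist())
for t,z in(("bulldozer",.04),("caterpillar",.04),("cup",.05)):
    x,y,w,h=bot.search_frame("top",t)[0]["bbox"]; u=np.linalg.inv(K)@[x+w/2,y+h/2,1]
    d=E[:3,:3].T@u; o=-E[:3,:3].T@E[:3,3]; print(t,o+d*(z-o[2])/d[2])
E
```

```text
resid px [[-0.2, -1.0], [0.1, -0.3], [-0.0, 0.3], [0.1, 1.0]]
box [0.5159 0.01   0.0258]
resid px [[0.1, -0.5], [-0.5, -0.1], [-0.6, 0.7], [1.8, -0.1]]
stand [ 0.488  -0.2865  0.3046]
1.7 [[305.0, 232.0], [505.0, 228.0], [305.0, 244.0], [506.0, 240.0]]
1.8 [[305.0, 215.0], [503.0, 211.0], [305.0, 226.0], [504.0, 221.0]]
1.9 [[304.0, 198.0], [501.0, 194.0], [305.0, 208.0], [502.0, 205.0]]
1.7 [[479.0, 78.0], [279.0, 94.0], [478.0, 68.0], [279.0, 83.0]]
1.8 [[481.0, 96.0], [280.0, 112.0], [480.0, 84.0], [280.0, 100.0]]
1.9 [[483.0, 114.0], [281.0, 130.0], [482.0, 102.0], [280.0, 118.0]]
bulldozer [0.5314 0.307  0.04  ]
caterpillar [0.7827 0.0904 0.04  ]
cup [ 0.6887 -0.248   0.05  ]
```

```bash
python3 - <<'E'
from h import *
bx,by,yw=.516,.014,.026
q=down(np.pi+yw)
def tcp(a,rho=.125):
    l=np.array([.075-rho*np.cos(a)+.005*np.sin(a)+.011,0,.105+rho*np.sin(a)+.005*np.cos(a)])
    return R.from_euler('z',yw).apply(l)+[bx,by,0]
bot.set_gripper(0.0)
bot.move_linear([.171,.523,.33],speed=.3)
s=tcp(1.7)+[.04,0,0]
bot.move_pose([s[0],s[1],.33],q)
bot.move_linear(s,speed=.25)
for a in (1.6,1.4,1.2,1.0,.8):
    r=bot.move_linear(tcp(a),speed=.1,until_force=25)
    print(a,r,bot.read_ft_force(),bot.read_position())
    if r: break
print(bot.read_clock())
cv2.imwrite("pics/s1.png",cv2.resize(bot.camera("scene")[130:280,150:420,::-1],None,fx=2.5,fy=2.5))
E
```

```text
1.6 False [ 0.0435  0.3667 -0.9728] [0.6115 0.0164 0.231 ]
1.4 False [-1.2359 -0.211   1.2294] [0.586  0.0158 0.2291]
1.2 False [ 0.7933 -0.7329  0.4401] [0.5618 0.0152 0.2234]
1.0 False [-0.2953  0.2049  0.476 ] [0.5392 0.0146 0.213 ]
0.8 False [1.2065 0.1992 0.6965] [0.5192 0.014  0.1985]
7.825
```

View pics/s1.png

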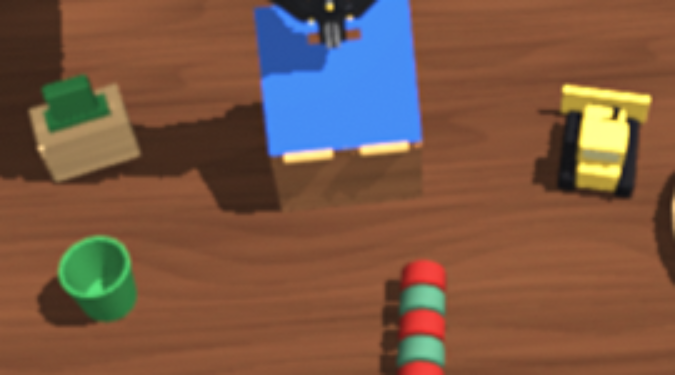

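```bash
python3 - <<'E'
from h import *
q=down(np.pi+.026)
bot.move_linear([.53,.014,.25],speed=.2)
bot.move_linear([.50,.014,.26],speed=.2)
p=(bot.read_position(),bot.read_tool_rot()); print(p)
im=bot.camera("wrist"); cv2.imwrite("pics/w1.png",im[:,:,::-1])
print(bot.search_frame("wrist","flap_pad")[:2],bot.search_frame("wrist","flap_slot")[:2])
K,E=cam("wrist",p); np.savez("w1.npz",K=K,E=E)
print(bot.read_clock())
E
```

```text
(array([0.4991, 0.0141, 0.2595]), array([-0.0004, -0.013 ,  0.9999,  0.0001]))
[{'bbox': [214.7, 109.5, 201.8, 167.3], 'confidence': 0.96}] [{'bbox': [208.8, 113.1, 205.5, 167.5], 'confidence': 0.5}]
8.75
```

View pics/w1.png

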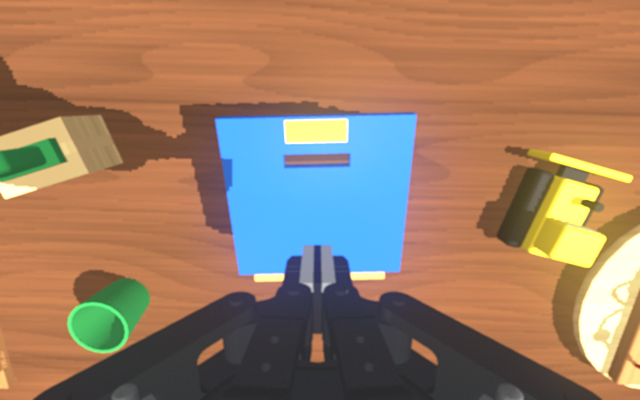

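```bash
cat >> h.py <<'E'
def flapfit(K,E,rho,y,pix,a=None):
    """box x,y,yaw (and flap angle) from upper-face points at (rho,y)"""
    rho=np.array(rho,float);y=np.array(y,float)
    def W(p):
        A=p[3] if a is None else a
        P=np.c_[.075-rho*np.cos(A)+.005*np.sin(A),y,.105+rho*np.sin(A)+.005*np.cos(A)]
        return R.from_euler('z',p[2]).apply(P)+[p[0],p[1],0]
    f=lambda p:(proj(K,E,W(p))-pix).ravel()
    s=least_squares(f,[.516,.014,.026,.16][:4 if a is None else 3],loss='soft_l1')
    print("resid",f(s.x).reshape(-1,2).round(1).tolist()); return s.x
def colour_pts(im,lo,hi,roi):
    x0,y0,x1,y1=roi; m=cv2.inRange(cv2.cvtColor(im[y0:y1,x0:x1],cv2.COLOR_BGR2HSV),lo,hi)
    c=max(cv2.findContours(m,cv2.RETR_EXTERNAL,cv2.CHAIN_APPROX_NONE)[0],key=cv2.contourArea)
    b=cv2.boxPoints(cv2.minAreaRect(c)); return b+[x0,y0],c.reshape(-1,2)+[x0,y0]
E
python3 - <<'E'
from h import *
d=np.load("w1.npz");K,E=d["K"],d["E"]; im=cv2.imread("pics/w1.png")
b,c=colour_pts(im,(20,80,80),(35,255,255),(260,100,370,150)); print("pad",b.tolist(),b.mean(0))
b2,c2=colour_pts(im,(95,80,60),(130,255,255),(190,90,440,300))
q=cv2.approxPolyDP(c2.reshape(-1,1,2),5,True).reshape(-1,2); print(q.tolist())
pix=np.array([[217,119],[416,114],[317,160],b.mean(0)])
x=flapfit(K,E,[.157,.157,.1205,.1455],[-.08,.08,0,0],pix); print(x)
E
```

```text
pad [[285.8050308227539, 121.22655487060547], [344.97581481933594, 119.9116439819336], [345.4175720214844, 139.79071807861328], [286.24678802490234, 141.10562896728516]] [315.6113 130.5086]
[[416, 114], [216, 117], [239, 274], [283, 272], [277, 297], [288, 299], [288, 290], [299, 290], [297, 298], [310, 299], [308, 288], [297, 282], [305, 245], [314, 246], [318, 286], [319, 247], [331, 247], [337, 282], [322, 294], [326, 299], [340, 298], [334, 293], [347, 288], [342, 297], [360, 299], [350, 271], [399, 271]]
resid [[-0.3, -0.2], [-0.4, -0.1], [0.1, 0.2], [0.7, 0.2]]
[0.5142 0.0162 0.0493 0.133 ]
```

```bash
python3 - <<'E'
from h import *
bx,by,yw=.5142,.0162,.0493
q=down(np.pi+yw)
P=R.from_euler('z',yw).apply([-.0695,0,0])+[bx,by,0]
bot.move_pose([P[0],P[1],.20],q)
bot.move_linear([P[0],P[1],.145],speed=.15)
r=bot.move_linear([P[0],P[1],.1075],speed=.025,until_force=30)
print(r,bot.read_position(),bot.read_ft_force(),bot.read_clock())
E
```

```text
True [0.4447 0.0128 0.11  ] [-1.6623  0.0357  7.0268] 11.075
```

```bash
python3 - <<'E'
from h import *
q=down(np.pi+.0493)
bot.move_linear([.4447,.0128,.20],speed=.25)
bot.move_pose([.467,.0145,.22],q); bot.wait(.2)
p=(bot.read_position(),bot.read_tool_rot())
im=bot.camera("wrist"); cv2.imwrite("pics/w2.png",im[:,:,::-1])
K,E=cam("wrist",p); np.savez("w2.npz",K=K,E=E)
im=np.ascontiguousarray(im[:,:,::-1])
b,c=colour_pts(im,(20,80,80),(35,255,255),(230,80,410,190)); print("pad",b.tolist(),b.mean(0))
# second view: key from above (stand 0.488,-.2865, yaw .30), camera nearly over it
s=np.array([.488,-.2865]); yw=.3046+np.pi/2
off=R.from_euler('z',yw).apply([-.01,0,0])[:2]
bot.set_gripper(1.0)
bot.move_pose([*(s+off),.26],down(yw)); bot.wait(.2)
p=(bot.read_position(),bot.read_tool_rot()); print(p)
im=bot.camera("wrist"); cv2.imwrite("pics/w3.png",im[:,:,::-1])
K,E=cam("wrist",p); np.savez("w3.npz",K=K,E=E); print(bot.read_clock())
E
```

```text
pad [[284.0, 163.0], [345.0, 163.0], [345.0, 182.0], [284.0, 182.0]] [314.5 172.5]
(array([ 0.4913, -0.2948,  0.2601]), array([-0.0001,  0.5907,  0.8069,  0.0001]))
14.325
```

View pics/w2.png

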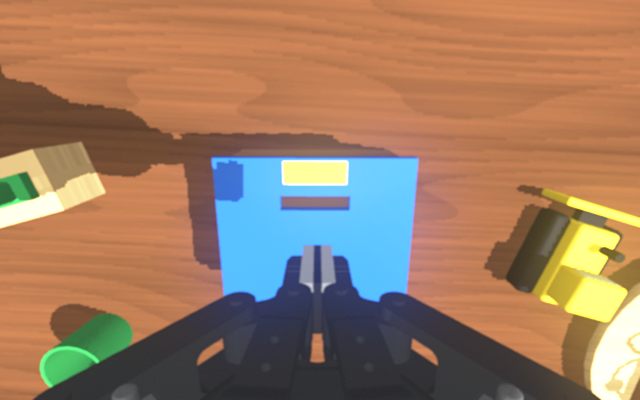

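View pics/w3.png

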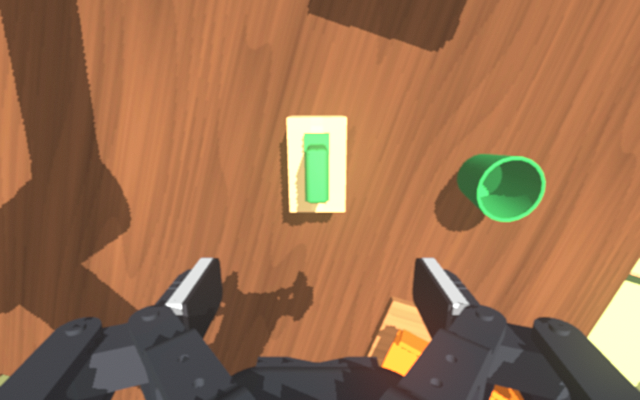

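```bash
python3 - <<'E'
from h import *
d=np.load("w2.npz");K,E=d["K"],d["E"]; im=cv2.imread("pics/w2.png")
hsv=cv2.cvtColor(im,cv2.COLOR_BGR2HSV)
blue=cv2.inRange(hsv,(95,80,60),(130,255,255))
hole=255-blue[192:214,270:362]; c=max(cv2.findContours(hole,cv2.RETR_EXTERNAL,cv2.CHAIN_APPROX_NONE)[0],key=cv2.contourArea)
r=cv2.minAreaRect(c); slot=np.array(r[0])+[270,192]; print("slot",slot,r)
b,c=colour_pts(im,(18,60,80),(38,255,255),(230,140,410,190)); print("pad",b.mean(0),b.tolist())
rows=np.where(blue[:,260])[0]; print("front edge row",rows[0], np.where(blue[:,380])[0][0], "sides",[(np.where(blue[k])[0][0],np.where(blue[k])[0][-1]) for k in (165,200,240,270)])
pix=np.array([[213,157],[417,157],slot,b.mean(0)])
print(flapfit(K,E,[.157,.157,.1205,.1455],[-.08,.08,0,0],pix)); 
x=flapfit(K,E,[.157,.157,.1205,.1455],[-.08,.08,0,0],pix,a=0.); print(x)
print("slot world",R.from_euler('z',x[2]).apply([-.0455,0,.11])+[x[0],x[1],0])
# key
d=np.load("w3.npz");K,E=d["K"],d["E"]; im=cv2.imread("pics/w3.png")
b,c=colour_pts(im,(50,60,40),(90,255,255),(270,100,370,230)); print("key",b.round(1).tolist())
cv2.imwrite("pics/w3c.png",cv2.resize(im[100:230,260:380],None,fx=4.5,fy=4.5,interpolation=cv2.INTER_CUBIC))
pix=np.array([[287,116],[348,116],[347,213],[289,213]])
obj=[[-.03,.05,.064],[.03,.05,.064],[.03,-.05,.064],[-.03,-.05,.064]]
print("stand",fit(K,E,obj,pix,[.488,-.2865,.30]))
E
```

```text
slot [314.5 201.5] ((44.5, 9.5), (9.0, 65.0), 90.0)
pad [314.5 172. ] [[284.0, 162.0], [345.0, 162.0], [345.0, 182.0], [284.0, 182.0]]
front edge row 156 156 sides [(np.int64(211), np.int64(417)), (np.int64(214), np.int64(414)), (np.int64(218), np.int64(410)), (np.int64(221), np.int64(408))]
resid [[-0.2, -0.1], [-0.3, 0.1], [0.3, 0.5], [0.3, -0.5]]
[ 0.5134  0.0157  0.0478 -0.0268]
resid [[-2.2, -0.1], [1.2, -0.0], [0.1, 0.8], [0.0, -0.4]]
[0.5126 0.0156 0.0482]
slot world [0.4672 0.0134 0.11  ]
key [[304.0, 134.0], [328.0, 134.0], [328.0, 202.0], [304.0, 202.0]]
resid px [[0.7, 1.0], [-0.6, 0.8], [-1.7, -1.6], [1.4, -1.4]]
stand [ 0.4879 -0.2829  0.31  ]
```

View pics/w3c.png

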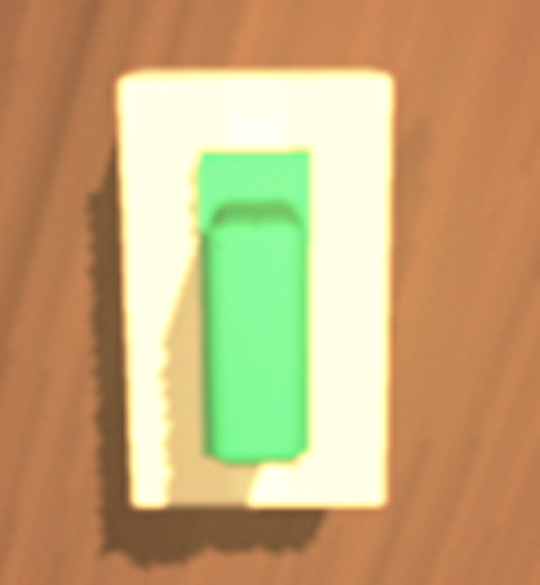

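```bash
python3 - <<'E'
from h import *
d=np.load("w3.npz");K,E=d["K"],d["E"]
pix=np.array([[305.6,149.3],[328,149.3],[328.2,202.7],[305.8,202.7],[304.2,133.8],[328.9,133.8]])
obj=[[-.01,.025,.119],[.01,.025,.119],[.01,-.025,.119],[-.01,-.025,.119],[-.013,.035,.074],[.013,.035,.074]]
k=fit(K,E,obj,pix,[.488,-.2865,.30]); print("key",k)
yw=k[2]+np.pi/2; q=down(yw)
# grasp point at key z 0.035 -> world .099 ; TCP 19 mm lower (.080), clear of shoulder top .074
bot.move_pose([k[0],k[1],.19],q)
bot.move_linear([k[0],k[1],.081],speed=.15,until_force=15)
print(bot.read_position(),bot.read_gripper_width())
f0=bot.read_ft_force(); bot.set_gripper(0.,grasp_force=40)
print("grip",bot.read_gripper_width(),bot.read_finger_force(),f0,bot.read_ft_force(),bot.read_clock())
r=bot.move_linear([k[0],k[1],.22],speed=.12)
print(bot.read_gripper_width(),bot.read_finger_force(),bot.read_ft_force(),bot.read_position(),bot.read_clock())
E
```

```text
resid px [[-0.5, -0.2], [0.3, -0.3], [-0.2, 1.6], [0.2, 1.7], [-0.6, -0.7], [1.0, -0.8]]
key [ 0.4872 -0.2832  0.3111]
[ 0.4882 -0.2841  0.0823] 0.9974321768627897
grip 0.22854811278024031 39.586472511291504 [-0.5185 -0.9216 -0.6728] [1.1675 1.6968 3.6561] 16.2
0.22931879103902178 39.28962528705597 [ 0.0771 -1.2025 -0.6505] [ 0.4867 -0.2829  0.2191] 17.5083
```

```bash
python3 - <<'E'
from h import *
yw=.048; q=down(yw+np.pi/2)
bot.move_linear([.4672,-.15,.25],speed=.25,rotation=q)
bot.move_linear([.4672,.0134,.25],speed=.25)
bot.move_linear([.4672,.0134,.20],speed=.1); bot.wait(.3)
p=[(bot.read_position(),bot.read_tool_rot()) for _ in range(5)]
print(np.array([a for a,_ in p]))
p=(np.mean([a for a,_ in p],0),p[0][1])
im=bot.camera("wrist"); cv2.imwrite("pics/w4.png",im[:,:,::-1])
K,E=cam("wrist",p); np.savez("w4.npz",K=K,E=E,p=p[0])
cv2.imwrite("pics/w4c.png",cv2.resize(im[100:320,220:420,::-1],None,fx=2.7,fy=2.7,interpolation=cv2.INTER_CUBIC)); print(bot.read_clock())
Rz=R.from_euler('z',yw)
sl=Rz.apply([[x,y,0] for x,y in((-.006,.028),(.006,.028),(.006,-.028),(-.006,-.028))])+[.4672,.0134,.11]
z0=p[0][2]-.017
kp=Rz.apply([[-.013,.035,.01],[.013,.035,.01],[-.002,.021,-.055],[.002,.021,-.055],[-.004,.025,-.043],[.004,.025,-.043]])+[p[0][0],p[0][1],z0]
for P in(sl,kp): print(((proj(K,E,P)-[220,100])*2.7).round().tolist())
E
```

```text
[[0.4675 0.0134 0.2005]
 [0.4675 0.0134 0.2005]
 [0.4675 0.0134 0.2005]
 [0.4675 0.0134 0.2005]
 [0.4675 0.0134 0.2005]]
20.0083
[[240.0, 191.0], [285.0, 191.0], [283.0, 384.0], [241.0, 384.0]]
[[190.0, 244.0], [339.0, 244.0], [256.0, 233.0], [272.0, 233.0], [247.0, 228.0], [281.0, 228.0]]
```

View pics/w4c.png

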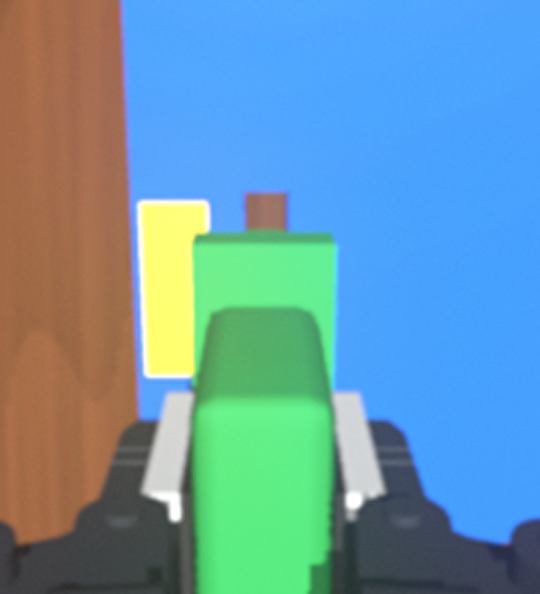

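```bash
python3 - <<'E'
from h import *
P=[.4680,.0128]
bot.move_linear([*P,.19],speed=.1); bot.wait(.2); f0=bot.read_ft_force()
r=bot.move_linear([*P,.128],speed=.035,until_force=10)
bot.wait(.2); print(r,bot.read_position(),bot.read_ft_force()-f0,bot.read_moment(),bot.read_clock())
E
```

```text
False [0.4681 0.0128 0.1281] [ 0.4536  0.4545 -0.1735] [-0.021   0.0107 -0.0232] 22.5833
```

```bash
python3 - <<'E'
from h import *
P=[.4680,.0128]
r=bot.move_linear([*P,.1245],speed=.01,until_force=6)
print(r,bot.read_position(),bot.read_ft_force())
bot.set_gripper(.6); bot.wait(.3)
print(bot.read_gripper_width(),bot.read_ft_force())
bot.move_linear([*P,.25],speed=.2)
yw=.048; q=down(yw+np.pi/2)
bot.move_linear([.468,-.07,.30],speed=.25); bot.wait(.3)
p=(bot.read_position(),bot.read_tool_rot())
im=bot.camera("wrist"); K,E=cam("wrist",p)
o=R.from_euler('z',yw).apply([[-.013,.035,.01],[.013,.035,.01],[-.01,.025,.055],[.01,.025,.055],[.01,-.025,.055],[-.01,-.025,.055]])+[.468,.0128,.11]
u=proj(K,E,o); m=u.mean(0).astype(int); x0,y0=m-60
print(((u-[x0,y0])*4.5).round().tolist(),bot.read_clock())
cv2.imwrite("pics/w5c.png",cv2.resize(im[y0:y0+120,x0:x0+120,::-1],None,fx=4.5,fy=4.5,interpolation=cv2.INTER_CUBIC))
E
```

```text
True [0.4682 0.0128 0.1272] [-1.3788  0.5566  4.0615]
0.5960505538940621 [-0.4872 -0.3945  0.4069]
[[205.0, 160.0], [334.0, 160.0], [216.0, 184.0], [331.0, 184.0], [326.0, 479.0], [217.0, 479.0]] 25.1917
```

View pics/w5c.png

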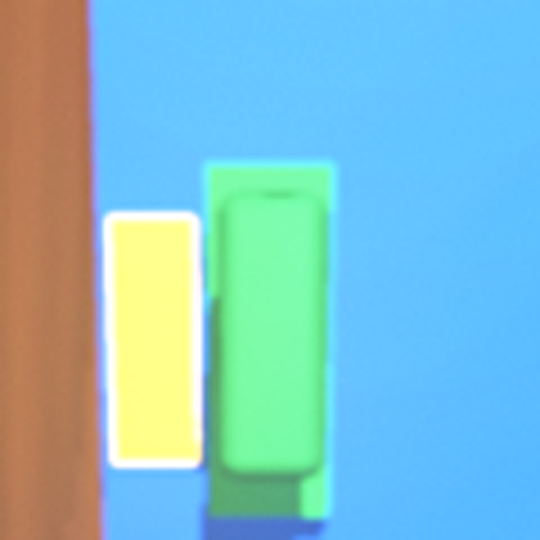

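The picture shows the key upright. Its shoulder edge is at (205–334, 160), where it was predicted, and contact came at the expected height, so the key is seated flat on the shut flap.

```bash
python3 -c "
from cell import bot
print(bot.close_job(),bot.read_clock())"
```

```text
the job is handed in; nothing more can be done
the job is handed in; nothing more can be done
```

The flap is shut with its tab snapped behind the rim, the key is seated in the slot with its shoulder on the flap, and the job was handed in at about 25 s of the 64 s; no verdict was shown.

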